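# Fit the fuse in the burning-pen power unit

### The arm

A 7-joint arm with a two-finger parallel gripper is mounted at the origin on the work surface. World frame = base frame: x ahead of the robot, y to its left, z up, the work surface at z = 0. Lengths are in m, angles in rad, forces in N, time in s.
With the tool pointing down it reaches from about 0.425 to 0.95 m from the base axis. Payload 4.7 kg.
Tool frame: the origin (TCP) lies on the mounting face of the last link; the fingertips stand 182 mm ahead of it and the grasp point (between the pads) lies 164 mm ahead of it; z points along the fingers, y is the line along which they close (so a half turn about z gives the same grasp; the last joint's range is limited). The gripper opens to 87 mm and grips with 3 to 60 N. Pads are 19 mm wide; open, the fingers measure 117 mm over their backs; the gripper's body (75 mm by 190 mm) begins 51 mm behind the grasp point.
Start: joints at [-1.358, 0.469, -0.049, 1.532, 0.024, 1.141, -0.082], TCP at [0.162, 0.655, 0.405] pointing down, gripper open.
Joint ranges: [-2.59, 2.59], [-0.33, 1.99], [-1.39, 1.29], [0.1, 2.45], [-1.04, 4.18], [0.21, 1.99], [-2.66, 2.66]. Speed limits (rad/s): [2.57, 2.57, 3.14, 3.14, 3.14, 3.14, 3.14].

### API

Orientations are given as a rotation vector (axis times angle).
In Python, from plant import r, eyes gives the robot as it stands.
- The arm moves only by the tool jog_arm, never from a script. Its argument "targets" is a list of rows, each a list of 5 numbers: the finger opening in cm, from 0 to 8.7, then the shift along the tool's x, y, z in cm, then the turn about the tool's z in degrees. In form: [[fingers, x, y, z, roll], ...]. A call has 1 to 8 rows; each row shifts and turns the commanded pose from where the row before left it, along the tool's axes as they then stand; what a row does not reach is not made up. A row lasts 1/12 s, in which the tool goes at most 41.7 mm and 7.16 degrees, less where a joint would pass 70% of its speed; a pose out of reach is approached as far as the arm can. A call is refused whole if a number of a shift passes 4.17 or a number of a turn 7.16, either way. A call with a gripper value outside its range is refused whole. The fingers move at their own pace and stop on an object; the grip force is fixed at half the most. Time passes only in rows, so rows that do not move let the fingers close. It gives the time, the measured TCP pose, the force, the opening and the grip force at its end, in the units of the state.
- r.get_obs(): the state, without advancing time (a new reading comes with each control period).
- eyes.grab_frame(name): name is "side" or "top"; returns the picture (420x560x3 uint8, blue, green, red); there is no depth.
- eyes.camera_model(name): a dict with "mtx" (3x3 intrinsics, pixels), "dist" ([k1, k2, p1, p2, k3] as OpenCV has them; the pictures are not rectified), "R" (3x3) and "t" (3): a world point X has camera coordinates R X + t. Camera axes: x right, y down, z forward; pixel columns grow to the right and rows downward; lengths in m; the calibration is good to about 2 mm. A picture is of the moment at which its call begins. camera_model takes no time and is no camera call.
- r.job_done(): hands the job in; it is judged then, once.
The state is a dict: "time": time; "qpos": joint angles; "joint_vel": joint speeds; "tau": joint torques, N m; "eef_pos": TCP position; "eef_rot": TCP orientation; "ft_force": force on the tool from outside, world axes, zero at the start; "wrist_torque": the same for the moment, N m; "opening": finger opening in m; "grip_force": force on a finger pad.
Only numpy, scipy, OpenCV 4.12 (cv2) and the standard library are available. Lean on these libraries where they do the work, as an engineer would, in place of code of your own. Each camera call takes 0.05 s, during which the arm holds its last target. There are 200 camera calls.

### The job

The power unit for the wood-burning pens has no fuse: take the fuse by the orange bar of its cap out of the wooden spares block, lower it through the round mouth of the grey socket on top of the unit with the cap's two lugs in the two slots, push it down against the spring as far as it goes, turn it a quarter turn clockwise seen from above, and let the spring lift it into its lock. Finish still gripping the cap, upright and locked in the socket, so that I can switch on while you hold it. Leave the dolls and the wax jar standing where they are.

Things in the scene. Friction and masses are not known exactly. Their poses are not given: they have to be found in the camera images.
- fuse_grip (a point): Centre of the orange grip bar on the cap of the fuse. Axes: x along the bar, y across it, z up the fuse. Bar 34 mm long, 14 mm wide, 24 mm high (top 12 mm above this point), white line on top; grip it across y. Under it an orange flange disc, 42 mm diameter, its top 12 mm and underside 17 mm below this point. At the start it stands in the spares block; 70 g. A half turn about z changes nothing.
- fuse_lugs (a point): Point on the fuse's axis 30 mm below fuse_grip, same axes, level with the middle of two brass lugs that stick out to +x and -x (in line with the bar; white dashes on the flange mark them). Each is 6 mm wide, 4 mm high and reaches 14.5 mm from the axis. They sit at the lower end of the black neck, 19.5 mm diameter, 15 mm long, under the flange.
- fuse_tip (a point): Centre of the lower end of the fuse, 78 mm straight below fuse_grip, same axes. Below the neck the fuse is white with a tapered steel end, 14 mm diameter, 46 mm long.
- socket_mouth (a point): Centre of the mouth of the grey fuse socket, in its flat top face, 106 mm above the bench. z up; x through the two entry slots (at +x and -x, white marks), y through the two lock places (+y and -y, red marks). Bore 23.5 mm diameter, slots 10 mm wide reaching 17 mm from the axis. Fully down, the flange meets this face: fuse_grip 17 mm above this point; locked: 24 mm above it.
- socket_ledge (a point): Point on the socket's axis 8 mm below socket_mouth, same axes: underside of the ledge. Under it (fuse_grip less than 20 mm above socket_mouth) the lugs turn clockwise only, seen from above, from the slots to a stop just past a quarter turn. There the underside has lock notches, 10 mm wide, 4 mm deep; once pressing stops, the spring lifts the lugs up into them.
- contact_top (a point): Top of the sprung brass contact inside the socket, 48 mm below socket_mouth when free. The fuse's lower end pushes it down: about 2 N at first touch and 0.9 N more per mm, so about 13 N with the fuse fully down and 7 N when locked.
- unit_panel (a point): Centre of the aluminium top of the power unit, 100 mm above the bench. Unit: blue steel, 170 mm (x) by 210 mm (y), heavy, does not move. Socket at x -30, y +50 mm from here; black dial 42 mm wide, 20 mm high at x -30, y -50 mm.
- block: Wooden spares block, fixed, 75 mm (x) by 150 mm (y), 55 mm high; origin at the centre of its underside. The fuse stands in its middle hole (16 mm diameter); two bare fuses stick up 10 mm, 52 mm either side along y.
- doll_big_mid (a point): Nesting doll blank, pale wood with burnt lines, 72 mm diameter, 140 mm tall, standing loose; this point is its centre, half-way up. Leave it alone.
- doll_small_mid (a point): Smaller nesting doll blank, 54 mm diameter, 105 mm tall, standing loose; this point is its centre. Leave it alone.
- wax_jar_mid (a point): Amber wax jar with a steel lid, 64 mm diameter, 70 mm tall, standing loose; this point is its centre. Leave it alone.
There are look-alikes about, which are no part of the job. Of the things that look like the part that bears fuse_grip, the largest one is meant.

How it is judged:
On the way, in this order (a step that is already met when the one before it is completed fails the run):
1. the fuse's lower end is through the mouth of the socket, upright, held by the fingers (z of fuse_tip in the frame of socket_mouth below -0.012 m and horizontal distance between fuse_tip and socket_mouth below 0.007 m and angle between fuse_tip's own z axis and vertical below 0.15 rad and contact force between the fingers and fuse above 0.5 N), for 0.1 s.
2. the fuse is pushed down against the spring with its lugs through the slots (cap within 3.5 mm of fully down) (z of fuse_grip in the frame of socket_mouth below 0.0205 m and horizontal distance between fuse_grip and socket_mouth below 0.006 m and angle between the x axis of fuse_grip and the x axis of socket_mouth, either way round below 0.35 rad), for 0.05 s.
At the end, for the whole second after the job is handed in: The fuse is in the socket, turned a quarter turn from the slots (within 15 degrees), its lugs lifted into the lock notches (grip bar centre 22 to 25.8 mm above the socket's face), centred within 5 mm, upright within 7 degrees, at rest, and the fingers still grip the cap with more than 2 N (angle between the x axis of fuse_grip and the y axis of socket_mouth, either way round below 0.26 rad and z of fuse_grip in the frame of socket_mouth between 0.022 and 0.0258 m and horizontal distance between fuse_grip and socket_mouth below 0.005 m and angle between fuse_grip's own z axis and vertical below 0.12 rad and contact force between the fingers and fuse above 2 N and linear speed of fuse below 0.01 m/s); the arm keeps its last pose, push and grip.
It fails at once if the big doll is knocked over or moved more than 20 mm (distance of doll_big_mid from where it was at the start of the episode above 0.02 m or angle between doll_big_mid's own z axis and vertical above 0.3 rad).
It fails at once if the small doll is knocked over or moved more than 20 mm (distance of doll_small_mid from where it was at the start of the episode above 0.02 m or angle between doll_small_mid's own z axis and vertical above 0.3 rad).
It fails at once if the wax jar is knocked over or moved more than 20 mm (distance of wax_jar_mid from where it was at the start of the episode above 0.02 m or angle between wax_jar_mid's own z axis and vertical above 0.3 rad).
It also fails if it takes over 54 s, if anything falls off the work surface, if the arm or the gripper's body presses on something with over 40 N, if the wrist force passes 120 N, or if a joint passes its speed limit or range.

## Working session

There is one attempt and no reset: what is moved stays moved. The work goes in short steps, Python scripts to look and compute and a tool call to move; the robot and the scene stay as the last step left them, time stands still between calls to the robot, and variables do not carry over. Pictures are saved under pics/ and viewed, at most 10 in all, crops included, and the job is handed in when it is done.

Besides the shell and the picture viewer there is one more tool, called in YAML: its name, and indented under it one key for each argument. jog_arm: Moves the arm, as the interface text tells. Its arguments: {"type":"object","properties":{"targets":{"type":"array"}},"required":["targets"]}

```bash
ls; mkdir -p pics
python3 - <<'E'
from plant import r,eyes
import cv2
for n in("side","top"):
    cv2.imwrite(f"pics/{n}0.png",eyes.grab_frame(n))
    m=eyes.camera_model(n);print(n,m)
print(r.get_obs())
E
```

```text
pics
side {'mtx': array([[472.09751491,   0.        , 279.86174364],
       [  0.        , 472.09751491, 211.27548833],
       [  0.        ,   0.        ,   1.        ]]), 'dist': array([0.02780473, 0.        , 0.        , 0.        , 0.        ]), 'R': array([[ 0.95816737, -0.28619519, -0.00275555],
       [-0.2042482 , -0.67700507, -0.70706917],
       [ 0.20049427,  0.67805343, -0.70713902]]), 't': array([-0.59190008,  0.18585271,  0.75354115])}
top {'mtx': array([[510.70324002,   0.        , 278.06769292],
       [  0.        , 510.70324002, 207.80470859],
       [  0.        ,   0.        ,   1.        ]]), 'dist': array([-0.03417144,  0.        ,  0.        ,  0.        ,  0.        ]), 'R': array([[-0.00145371, -0.99999621,  0.00233693],
       [-0.99776027,  0.00129416, -0.06687883],
       [ 0.06687555, -0.00242892, -0.99775837]]), 't': array([0.01661469, 0.60890416, 1.13227705])}
{'time': 0.1, 'qpos': array([-1.35787776,  0.46933411, -0.04862332,  1.5335088 ,  0.02413189,
        1.14101556, -0.08230199]), 'joint_vel': array([-0.00184585, -0.00345588, -0.00107897, -0.00267706, -0.00043718,
        0.00034998, -0.00175664]), 'tau': array([ 1.29057233e-03, -5.09169066e+01, -8.09016335e-02, -2.36829579e+01,
       -6.14840747e-02,  3.45630781e-02,  7.64205561e-05]), 'eef_pos': array([0.16155693, 0.65516901, 0.40385001]), 'eef_rot': array([-3.78806997e-01, -3.11853934e+00,  2.62925588e-03]), 'ft_force': array([ 0.76703027, -0.59860445, -0.1589183 ]), 'wrist_torque': array([-0.03319356, -0.04197094,  0.00810925]), 'grip_force': 0.0, 'opening': 0.08702867951786063}
```

View pics/top0.png

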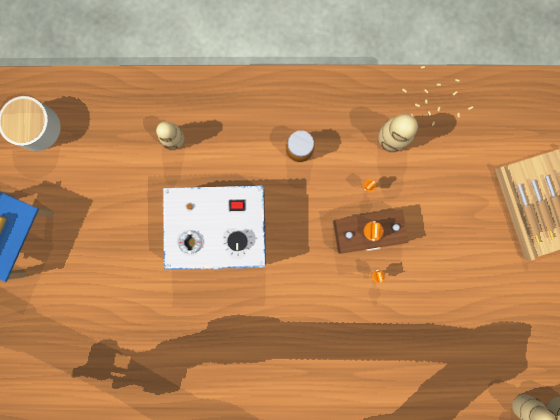

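View pics/side0.png

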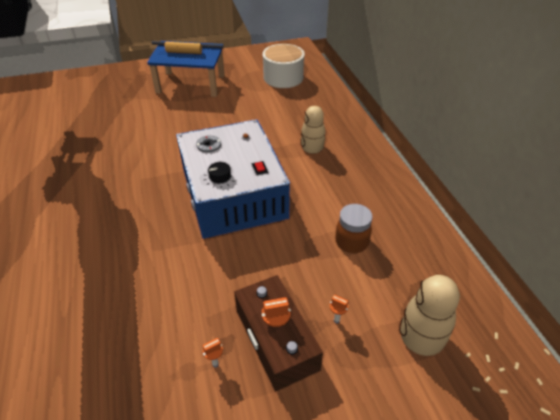

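The top view shows three orange things: (373,231) in the block, (370,185) and (378,276) loose on the bench. The one in the block is the largest and stands in the middle hole between two bare fuses (349,235) and (396,227), so it is the fuse. The socket is at (190,241) and the dial at (237,240). In the side view the fuse is at (276,312) and the socket at (208,143).

```bash
cat > h.py <<'E'
import numpy as np,cv2
from plant import r,eyes
from scipy.spatial.transform import Rotation as Ro
def ray(n,p):
    m=eyes.camera_model(n);u=cv2.undistortPoints(np.float32([[p]]),m["mtx"],m["dist"])[0,0]
    return -m["R"].T@m["t"], m["R"].T@np.r_[u,1]
def onz(n,p,z):
    c,d=ray(n,p);return c+d*(z-c[2])/d[2]
def tri(p,q):
    (a,d),(b,e)=ray("top",p),ray("side",q)
    s=np.linalg.lstsq(np.c_[d,-e],b-a,rcond=None)[0];x,y=a+d*s[0],b+e*s[1]
    return (x+y)/2,np.linalg.norm(x-y)
def orange(im):
    h=cv2.cvtColor(im,cv2.COLOR_BGR2HSV);return cv2.inRange(h,(4,170,150),(20,255,255))
E
python3 - <<'E'
from h import *
t=cv2.imread("pics/top0.png");s=cv2.imread("pics/side0.png")
def cr(i,x,y,w=25):return cv2.resize(i[y-w:y+w,x-w:x+w],(380,380),interpolation=cv2.INTER_CUBIC)
cv2.imwrite("pics/c1.png",cv2.resize(np.vstack([np.hstack([cr(t,373,231),cr(t,190,241)]),np.hstack([cr(s,276,312),cr(s,208,143)])]),(600,600)))
for n,i in(("top",t),("side",s)):
    k,l,st,c=cv2.connectedComponentsWithStats(orange(i))
    print(n,[(st[j].tolist(),c[j].round(1)) for j in range(1,k) if st[j,4]>25])
# panel corners by white mask
h=cv2.cvtColor(t,cv2.COLOR_BGR2HSV);m=cv2.inRange(h,(0,0,170),(180,60,255));m[:170]=0;m[290:]=0;m[:,:150]=0;m[:,280:]=0
m=cv2.morphologyEx(m,cv2.MORPH_CLOSE,np.ones((9,9)))
rc=cv2.minAreaRect(max(cv2.findContours(m,0,2)[0],key=cv2.contourArea));b=cv2.boxPoints(rc);print(rc)
for p in b:print(p,onz("top",p,.1).round(4))
E
```

```text
top [([286, 143, 11, 15, 28], array([288.9, 150.9])), ([362, 179, 14, 14, 128], array([368.8, 185.3])), ([363, 221, 21, 20, 276], array([372.6, 230.8])), ([371, 269, 14, 14, 123], array([377.6, 275.9]))]
side [([331, 294, 18, 14, 69], array([341.3, 300.4])), ([263, 297, 24, 7, 53], array([274.6, 299.6])), ([262, 302, 27, 10, 88], array([274. , 306.3])), ([329, 304, 10, 10, 52], array([332.8, 309. ])), ([263, 317, 8, 7, 31], array([266.3, 319.8])), ([202, 337, 19, 15, 82], array([209.8, 344.3]))]
((213.25445556640625, 227.29159545898438), (82.12692260742188, 100.91265106201172), 89.13194274902344)
[162.18182 186.99725] [0.6479 0.2603 0.1   ]
[263.0829  185.46844] [0.6508 0.0475 0.1   ]
[264.3271  267.58594] [0.4787 0.0448 0.1   ]
[163.42603 269.11475] [0.4756 0.2555 0.1   ]
```

View pics/c1.png

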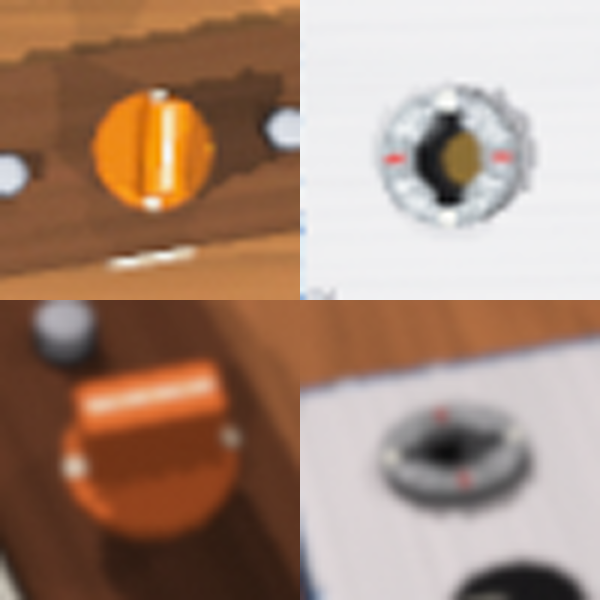

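The crop confirms the fuse: a 20 px flange with a bar, a white line and two dashes. The socket has its white slot marks top and bottom (along world x) and its red marks left and right.

Run:
```python
from h import *
T=lambda x,y,ox,oy:np.array([ox+(x+.5)/6-.5,oy+(y+.5)/6-.5])
def show(l,ps,z,n):
    P=[onz(n,p,z) for p in ps];d=P[0]-P[1]
    print(l,n,np.mean(P,0).round(4),"len",np.linalg.norm(d).round(4),"ang",np.degrees(np.arctan2(d[1],d[0])).round(1))
fd=[T(158,96,348,206),T(153,203,348,206)];fl=[T(169,101,348,206),T(166,193,348,206)]
fls=[T(215,385-300,251,287),T(88,407-300,251,287)];fds=[T(231,138,251,287),T(74,466-300,251,287)]
sw=[T(148,101,165,216),T(149,217,165,216)];sr=[T(94,159,165,216),T(202,157,165,216)]
sws=[T(216,134,183,118),T(90,158,183,118)];srs=[T(141,114,183,118),T(164,179,183,118)]
show("dash",fd,.075,"top");show("dash",fds,.075,"side")
show("line",fl,.099,"top");show("line",fls,.099,"side")
for nm,a,b in(("dash",fd,fds),("line",fl,fls),("sw",sw,sws),("sr",sr,srs)):
    print(nm,[ (x[0].round(4),x[1].round(4)) for x in (tri(p,q) for p,q in zip(a,b))])
show("sw",sw,.106,"top");show("sw",sws,.106,"side");show("sr",sr,.106,"top");show("sr",srs,.106,"side")
o=r.get_obs();R=Ro.from_rotvec(o["eef_rot"]).as_matrix();print(R.round(3))
```

```text
dash top [ 0.5562 -0.1889  0.075 ] len 0.0383 ang -3.5
dash side [ 0.5563 -0.1871  0.075 ] len 0.0387 ang -5.0
line top [ 0.5565 -0.1886  0.099 ] len 0.0322 ang -2.7
line side [ 0.5562 -0.1873  0.099 ] len 0.0305 ang -5.1
dash [(array([ 0.5753, -0.1898,  0.0766]), np.float64(0.0)), (array([ 0.5368, -0.1872,  0.0778]), np.float64(0.0004))]
line [(array([ 0.5719, -0.1891,  0.0995]), np.float64(0.0013)), (array([ 0.5405, -0.1874,  0.1013]), np.float64(0.0002))]
sw [(array([0.5525, 0.2007, 0.1083]), np.float64(0.001)), (array([0.5117, 0.2001, 0.1079]), np.float64(0.0004))]
sr [(array([0.5318, 0.2194, 0.1076]), np.float64(0.0003)), (array([0.5324, 0.1819, 0.1083]), np.float64(0.0003))]
sw top [0.5319 0.2008 0.106 ] len 0.0402 ang 1.0
sw side [0.5326 0.2033 0.106 ] len 0.0416 ang 1.4
sr top [0.5323 0.2009 0.106 ] len 0.0375 ang 91.0
sr side [0.5322 0.2033 0.106 ] len 0.0368 ang 91.1
[[-0.971  0.239 -0.   ]
 [ 0.239  0.971 -0.002]
 [-0.    -0.002 -1.   ]]
```

The fuse axis is at about (0.556, -0.188) with the bar at -4°. Its heights match a neck resting on the block, which puts the grip at z = 0.087. The socket is at (0.532, 0.202) with a yaw of about 1°, which agrees with the panel centre of (0.563, 0.152). Moving now.

jog_arm:
  targets:
    - [5,-3.18,-2.03,0,0]
    - [5,-3.18,-2.03,0,0]
    - [5,-3.18,-2.03,0,0]
    - [5,-3.18,-2.03,0,0]
    - [5,-3.18,-2.03,0,0]
    - [5,-3.18,-2.03,0,0]
    - [5,-3.18,-2.03,0,0]
    - [5,-3.18,-2.03,0,0]

```text
time: 0.77
eef_pos: [0.3706, 0.4351, 0.4045]
eef_rot: [-0.379, -3.118, 0.001]
ft_force: [1.6, 1.0, -0.7]
opening: 0.0507
grip_force: 0.0
```

jog_arm:
  targets:
    - [5,-3.18,-2.03,0,0]
    - [5,-3.18,-2.03,0,0]
    - [5,-3.18,-2.03,0,0]
    - [5,-3.18,-2.03,0,0]
    - [5,-3.18,-2.03,0,0]
    - [5,-1.3,-3.54,0,0]
    - [5,-1.3,-3.54,0,0]
    - [5,-1.3,-3.54,0,0]

```text
time: 1.43
eef_pos: [0.5124, 0.1858, 0.4042]
eef_rot: [-0.379, -3.118, 0.001]
ft_force: [-0.3, 0.1, 0.5]
opening: 0.0498
grip_force: 0.0
```

jog_arm:
  targets:
    - [5,-1.3,-3.54,0,0]
    - [5,-1.3,-3.54,0,0]
    - [5,-1.3,-3.54,0,0]
    - [5,-1.3,-3.54,0,0]
    - [5,-1.3,-3.54,0,0]
    - [5,-1.3,-3.54,0,0]
    - [5,-1.3,-3.54,0,0]
    - [5,-1.3,-3.54,0,0]

```text
time: 2.1
eef_pos: [0.545, -0.1139, 0.4045]
eef_rot: [-0.379, -3.118, -0.0]
ft_force: [1.4, 0.5, -0.2]
opening: 0.0503
grip_force: 0.0
```

jog_arm:
  targets:
    - [5,-1.3,-3.54,0,0]
    - [5,-1.3,-3.54,0,0]
    - [5,0,0,0,-5]
    - [5,0,0,0,-5]
    - [5,0,0,0,0]
    - [5,0,0,0,0]

```text
time: 2.6
eef_pos: [0.5536, -0.187, 0.4043]
eef_rot: [-0.109, -3.139, -0.001]
ft_force: [0.6, 0.7, -0.1]
opening: 0.05
grip_force: 0.0
```

jog_arm:
  targets:
    - [5,-0.25,-0.1,2.5,0]
    - [5,0,0,2.5,0]
    - [5,0,0,2.5,0]
    - [5,0,0,2.5,0]
    - [5,0,0,2.5,0]
    - [5,0,0,1.9,0]
    - [5,0,0,0,0]
    - [5,0,0,0,0]

```text
time: 3.27
eef_pos: [0.556, -0.1876, 0.2601]
eef_rot: [-0.106, -3.138, -0.001]
ft_force: [0.7, -0.6, 0.3]
opening: 0.0501
grip_force: 0.0
```

Run:
```python
from h import *
s=eyes.grab_frame("side");t=eyes.grab_frame("top")
c=lambda i,x,y,w:cv2.resize(i[y-w:y+w,x-w:x+w],(400,400),interpolation=cv2.INTER_CUBIC)
cv2.imwrite("pics/g1.png",np.hstack([c(s,276,305,50),c(t,373,231,50)]))
```

```text
(no output)
```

View pics/g1.png

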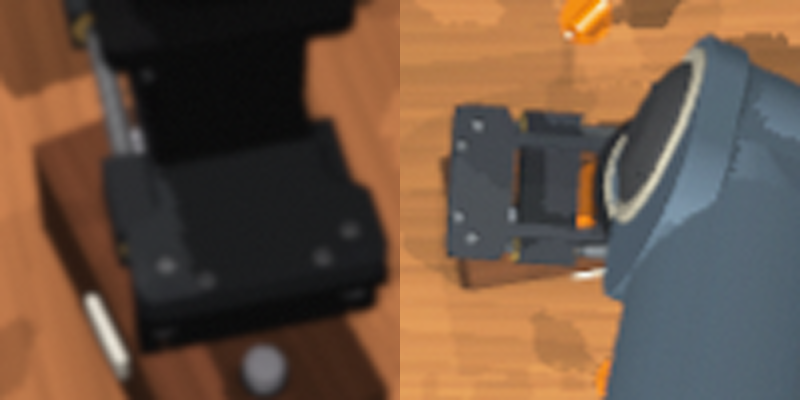

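The gripper straddles the bar: orange is visible between the fingers at about crop (587,190). Nothing is touching, so I close.

jog_arm:
  targets:
    - [0,0,0,0,0]
    - [0,0,0,0,0]
    - [0,0,0,0,0]
    - [0,0,0,0,0]
    - [0,0,0,0,0]
    - [0,0,0,0,0]
    - [0,0,0,0,0]
    - [0,0,0,0,0]

```text
time: 4.03
eef_pos: [0.5561, -0.1883, 0.2608]
eef_rot: [-0.106, -3.14, -0.0]
ft_force: [-0.8, 0.1, 0.4]
opening: 0.0138
grip_force: 30.0
```

jog_arm:
  targets:
    - [0,0,0,-1,0]
    - [0,0,0,-2,0]
    - [0,0,0,-2,0]
    - [0,0,0,-2.5,0]
    - [0,0,0,-2.5,0]
    - [0,0,0,-2.5,0]
    - [0,0,0,-2.5,0]
    - [0,0.25,1.94,0,0]

```text
time: 4.7
eef_pos: [0.5553, -0.1733, 0.417]
eef_rot: [0.116, 3.129, -0.008]
ft_force: [1.0, -1.3, 0.5]
opening: 0.0143
grip_force: 30.0
```

jog_arm:
  targets:
    - [0,0.5,3.8,0,0]
    - [0,0.5,3.8,0,0]
    - [0,0.5,3.8,0,0]
    - [0,0.5,3.8,0,0]
    - [0,0.5,3.8,0,0]
    - [0,0.5,3.8,0,0]
    - [0,0.5,3.8,0,0]
    - [0,0.5,3.8,0,0]

```text
time: 5.37
eef_pos: [0.5348, 0.1388, 0.4115]
eef_rot: [0.106, 3.139, 0.0]
ft_force: [0.8, -0.4, -1.4]
opening: 0.0138
grip_force: 30.0
```

jog_arm:
  targets:
    - [0,0.5,3.8,0,0]
    - [0,0.25,2,0,0]
    - [0,0,0,0,-5]
    - [0,0,0,0,0]
    - [0,0,0,0,0]
    - [0,0,0,0,0]

```text
time: 5.87
eef_pos: [0.532, 0.1943, 0.411]
eef_rot: [-0.025, 3.141, -0.001]
ft_force: [0.4, 0.3, -0.4]
opening: 0.0137
grip_force: 30.0
```

Run:
```python
from h import *
s=eyes.grab_frame("side");t=eyes.grab_frame("top")
cv2.imwrite("pics/s2.png",s);cv2.imwrite("pics/t2.png",t)
c=lambda i,x,y,w:cv2.resize(i[y-w:y+w,x-w:x+w],(400,400),interpolation=cv2.INTER_CUBIC)
cv2.imwrite("pics/g2.png",np.hstack([c(s,210,110,50),c(t,190,235,50)]))
o=r.get_obs();print(o["eef_pos"],Ro.from_rotvec(o["eef_rot"]).as_matrix().round(4),o["opening"],o["grip_force"])
```

```text
[0.53206998 0.19431153 0.41094763] [[-9.999e-01 -1.670e-02  1.000e-04]
 [-1.670e-02  9.999e-01 -2.000e-04]
 [-1.000e-04 -2.000e-04 -1.000e+00]] 0.014393112370721299 29.988742768764496
```

View pics/g2.png

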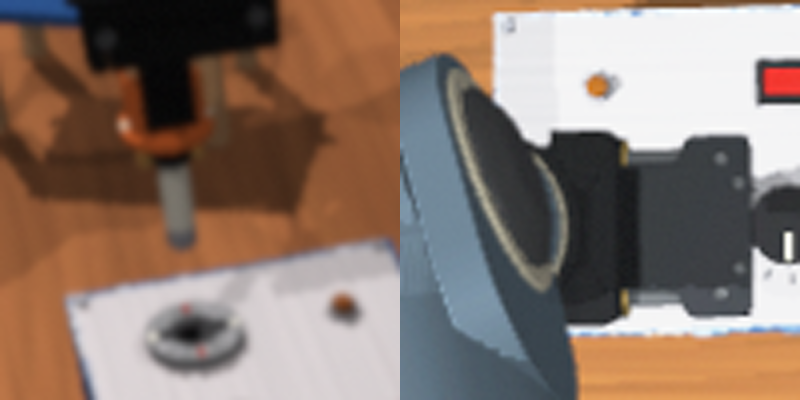

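The side view shows the fuse hanging upright, with its tip at about (205,119) and the socket at about (208,143). I compare the tip and flange rays with the predicted positions.

Run:
```python
from h import *
s=cv2.imread("pics/s2.png");o=r.get_obs();p=o["eef_pos"];gz=p[2]-.1738
C=lambda x,y:((x+.5)/4-.5+160,(y+.5)/4-.5+60)
print("tip side",onz("side",C(181,241),gz-.078))
print("dash -x",onz("side",C(125,126),gz-.012))
m=eyes.camera_model("side")
P=[p+[0,0,-.1738-.078],p+[0,0,-.1738-.012]-np.array([.019,.0003,0]),p+[-.021,0,-.1738-.0145],p+[.021,0,-.1738-.0145]]
print(cv2.projectPoints(np.array(P),cv2.Rodrigues(m["R"])[0],m["t"],m["mtx"],m["dist"])[0][:,0])
# white tip contour and flange extents
k=orange(s)[60:160,160:260];ys,xs=np.where(k);print("orange",xs.min()+160,xs.max()+160,ys.min()+60,ys.max()+60)
g=cv2.cvtColor(s,cv2.COLOR_BGR2GRAY)
for y in range(104,122,2):print(y,g[y,194:216])
```

```text
tip side [0.53177978 0.20001774 0.15914763]
dash -x [0.5139573  0.19543214 0.22514763]
[[205.5814981  121.52896276]
 [190.49960606  91.61320437]
 [189.53263617  92.96660495]
 [213.17657682  89.35535372]]
orange 191 194 93 95
104 [ 51  52  52  53  59  75  95 105 107 104 102  98  88  73  59  52  53  53
  53  54  54  55]
106 [ 51  52  52  53  57  73  97 110 114 114 113 107  95  79  62  53  52  53
  52  54  55  55]
108 [ 52  53  52  52  54  68  91 109 114 116 114 110 100  83  66  54  52  51
  51  52  53  54]
110 [ 60  60  61  60  61  70  87 105 114 116 115 112 103  90  71  58  53  52
  52  52  52  53]
112 [ 90  92  92  91  91  91  97 106 114 116 115 112 107  97  89  82  80  80
  78  78  77  79]
114 [ 94  96  98  99  98  99 103 109 114 116 116 113 108 105 105 112 115 115
 113 112 110 109]
116 [ 96  98 102 105 107 109 109 110 111 114 113 111 106 100 100 112 120 122
 120 118 116 114]
118 [108 108 111 115 115 114 110 101  92  92  92  90  86  81  86 105 119 123
 123 121 119 117]
120 [110 110 112 114 117 115 111 101  89  81  78  76  75  76  87 106 119 124
 124 122 122 120]
```

jog_arm:
  targets:
    - [0,0,0.38,0,0]
    - [0,0,0.38,0,0]
    - [0,0,0,1.5,0]
    - [0,0,0,1.5,0]
    - [0,0,0,1.5,0]
    - [0,0,0,0,0]
    - [0,0,0,0,0]

```text
time: 6.55
eef_pos: [0.5316, 0.2034, 0.3653]
eef_rot: [0.031, -3.14, 0.001]
ft_force: [-0.2, 0.7, -1.1]
opening: 0.0138
grip_force: 30.0
```

Run:
```python
from h import *
s=eyes.grab_frame("side");cv2.imwrite("pics/s3.png",s)
cv2.imwrite("pics/g3.png",cv2.resize(s[100:160,168:248],(800,600),interpolation=cv2.INTER_CUBIC))
o=r.get_obs();p=o["eef_pos"];m=eyes.camera_model("side");print(p,o["ft_force"])
pr=lambda P:cv2.projectPoints(np.array(P,float),cv2.Rodrigues(m["R"])[0],m["t"],m["mtx"],m["dist"])[0][:,0].round(1)
a=p-[0,0,.1738]
print("grip, neck low,mid,tip",pr([a,a-[0,0,.032],a-[0,0,.055],a-[0,0,.078]]).tolist())
print("flange -x,+x",pr([a+[-.021,0,-.0145],a+[.021,0,-.0145]]).tolist(),"mouth",pr([[.532,.2018,.106]]))
```

```text
[0.53191319 0.20346497 0.36615169] [-0.56995308 -0.04502874 -0.181419  ]
grip, neck low,mid,tip [[202.5, 103.4], [204.5, 118.3], [206.0, 128.5], [207.3, 138.4]]
flange -x,+x [[192.1, 112.1], [214.7, 108.4]] mouth [[208.  142.4]]
```

View pics/g3.png

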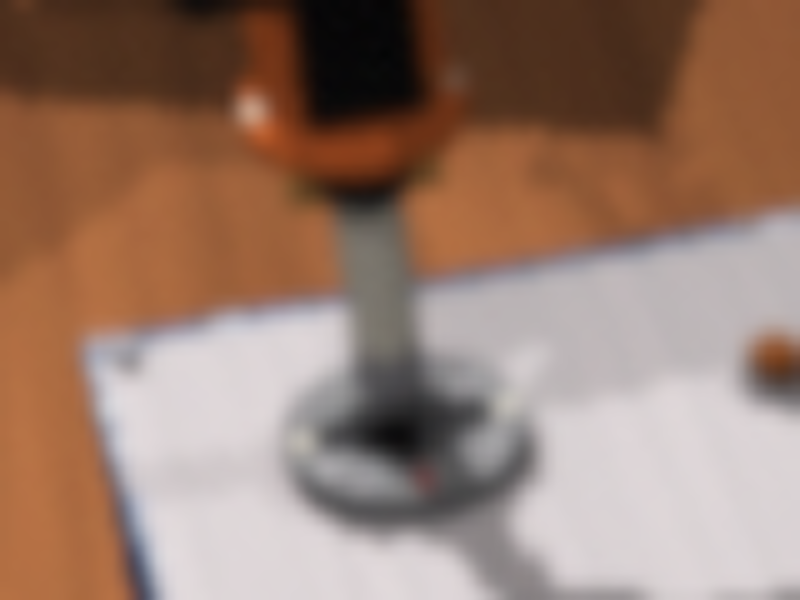

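The side view shows the tip at about (207,138), the mouth at about (208,142) and the flange dashes centred at (203.3,109.1), which match the arm's reading. I shift about 1 mm and lower the tip.

jog_arm:
  targets:
    - [0,-0.06,-0.1,0,0]
    - [0,0,0,1,0]
    - [0,0,0,1,0]
    - [0,0,0,0.5,0]
    - [0,0,0,0,0]
    - [0,0,0,0,0]

```text
time: 7.1
eef_pos: [0.5322, 0.2022, 0.3401]
eef_rot: [0.031, -3.14, 0.001]
ft_force: [1.0, -0.4, 0.1]
opening: 0.0136
grip_force: 30.0
```

jog_arm:
  targets:
    - [0,0,0,0.7,0]
    - [0,0,0,0.7,0]
    - [0,0,0,0.4,0]
    - [0,0,0,0,0]
    - [0,0,0,0,0]

```text
time: 7.52
eef_pos: [0.5322, 0.2022, 0.3223]
eef_rot: [0.032, -3.141, 0.0]
ft_force: [-0.4, 0.0, -0.5]
opening: 0.0139
grip_force: 30.0
```

jog_arm:
  targets:
    - [0,0,0,0.5,0]
    - [0,0,0,0.4,0]
    - [0,0,0,0.1,0]
    - [0,0,0,0.1,0]
    - [0,0,0,0,0]
    - [0,0,0,0,0]

```text
time: 8.02
eef_pos: [0.5324, 0.2022, 0.3118]
eef_rot: [-0.031, 3.141, 0.0]
ft_force: [0.5, -0.8, -1.0]
opening: 0.0138
grip_force: 30.0
```

jog_arm:
  targets:
    - [0,0,0,0.1,0]
    - [0,0,0,0.1,0]
    - [0,0,0,0.1,0]
    - [0,0,0,0,0]
    - [0,0,0,0,0]

```text
time: 8.43
eef_pos: [0.5324, 0.2023, 0.309]
eef_rot: [-0.031, 3.141, 0.0]
ft_force: [-0.4, 0.7, 1.5]
opening: 0.0134
grip_force: 30.0
```

jog_arm:
  targets:
    - [0,0,0,0.2,0]
    - [0,0,0,0.2,0]
    - [0,0,0,0.2,0]
    - [0,0,0,0.2,0]
    - [0,0,0,0,0]
    - [0,0,0,0,0]

```text
time: 8.93
eef_pos: [0.5326, 0.2023, 0.3016]
eef_rot: [-0.031, 3.141, 0.001]
ft_force: [-1.9, -0.2, 8.6]
opening: 0.0138
grip_force: 30.0
```

jog_arm:
  targets:
    - [0,0,0,0.1,0]
    - [0,0,0,0.1,0]
    - [0,0,0,0.1,0]
    - [0,0,0,0,0]
    - [0,0,0,0,0]

```text
time: 9.35
eef_pos: [0.5326, 0.2023, 0.299]
eef_rot: [-0.031, 3.141, 0.001]
ft_force: [-2.8, -1.2, 11.0]
opening: 0.0135
grip_force: 30.0
```

jog_arm:
  targets:
    - [0,0.05,0,0.1,0]
    - [0,0,0,0.1,0]
    - [0,0,0,0.05,0]
    - [0,0,0,0,0]
    - [0,0,0,0,0]

```text
time: 9.77
eef_pos: [0.5324, 0.2023, 0.297]
eef_rot: [-0.031, 3.14, 0.002]
ft_force: [-2.1, -1.5, 13.2]
opening: 0.0138
grip_force: 30.0
```

Nearly fully down at 13 N, as expected. Turning clockwise now.

jog_arm:
  targets:
    - [0,0,0,0,3]
    - [0,0,0,0,5]
    - [0,0,0,0,5]
    - [0,0,0,0,5]
    - [0,0,0,0,5]
    - [0,0,0,0,5]
    - [0,0,0,0,0]
    - [0,0,0,0,0]

```text
time: 10.43
eef_pos: [0.533, 0.2025, 0.2974]
eef_rot: [0.729, 3.052, 0.004]
ft_force: [-0.9, -1.5, 11.2]
opening: 0.0137
grip_force: 30.0
```

jog_arm:
  targets:
    - [0,0,0,0.03,5]
    - [0,0,0,0,5]
    - [0,0,0,0,5]
    - [0,0,0,0,5]
    - [0,0,0,0,5]
    - [0,0,0,0,5]
    - [0,0,0,0,0]
    - [0,0,0,0,0]

```text
time: 11.1
eef_pos: [0.533, 0.2024, 0.297]
eef_rot: [1.494, 2.76, 0.005]
ft_force: [-2.0, -1.4, 11.1]
opening: 0.0138
grip_force: 30.0
```

jog_arm:
  targets:
    - [0,0,0,0,5]
    - [0,0,0,0,5]
    - [0,0,0,0,5]
    - [0,0,0,0,5]
    - [0,0,0,0,5]
    - [0,0,0,0,4]
    - [0,0,0,0,0]
    - [0,0,0,0,0]

```text
time: 11.77
eef_pos: [0.5329, 0.2023, 0.2969]
eef_rot: [2.139, 2.299, 0.006]
ft_force: [-1.7, -0.1, 11.9]
opening: 0.0134
grip_force: 30.0
```

Run:
```python
from h import *
o=r.get_obs();R=Ro.from_rotvec(o["eef_rot"]).as_matrix();print(o["eef_pos"],R.round(4),np.degrees(np.arctan2(R[1,1],R[0,1])),o["ft_force"],o["wrist_torque"],o["qpos"])
```

```text
[0.5329195  0.20233078 0.29685752] [[-0.0722  0.9974  0.0037]
 [ 0.9974  0.0722  0.0015]
 [ 0.0012  0.0038 -1.    ]] 4.137872455585522 [-1.7306758  -0.06580173 11.93892059] [-0.23974052  0.37078409  0.04981099] [-0.80790522  0.44686878  0.48574734  1.91852327 -0.27515055  0.83731198
 -0.10536069]
```

jog_arm:
  targets:
    - [0,0,0,0,3]
    - [0,0,0,0,0]
    - [0,0,0,0,0]

```text
time: 12.02
eef_pos: [0.5329, 0.2023, 0.2969]
eef_rot: [2.198, 2.242, 0.006]
ft_force: [-1.4, 0.0, 12.7]
opening: 0.0137
grip_force: 30.0
```

jog_arm:
  targets:
    - [0,0,0,-0.1,0]
    - [0,0,0,-0.1,0]
    - [0,0,0,-0.1,0]
    - [0,0,0,-0.1,0]
    - [0,0,0,0,0]
    - [0,0,0,0,0]

```text
time: 12.52
eef_pos: [0.5328, 0.2023, 0.3005]
eef_rot: [2.198, 2.242, 0.006]
ft_force: [-0.2, 0.0, 9.8]
opening: 0.0136
grip_force: 30.0
```

jog_arm:
  targets:
    - [0,0,0,-0.1,0]
    - [0,0,0,-0.1,0]
    - [0,0,0,-0.1,0]
    - [0,0,0,0,0]
    - [0,0,0,0,0]
    - [0,0,0,0,0]

```text
time: 13.02
eef_pos: [0.5328, 0.2024, 0.3031]
eef_rot: [2.198, 2.242, 0.005]
ft_force: [-0.9, -0.1, 7.0]
opening: 0.0135
grip_force: 30.0
```

Run:
```python
from h import *
o=r.get_obs();R=Ro.from_rotvec(o["eef_rot"]).as_matrix();print(o["eef_pos"],np.degrees(np.arctan2(R[1,1],R[0,1])),o["ft_force"],o["wrist_torque"],o["opening"])
s=eyes.grab_frame("side")
cv2.imwrite("pics/g4.png",cv2.resize(s[100:160,168:248],(800,600),interpolation=cv2.INTER_CUBIC))
```

```text
[0.53280215 0.20237314 0.30309891] 1.1456441264193107 [-0.90724785 -0.05664182  7.01548187] [-0.16281019 -0.03400793  0.04855014] 0.01347675465779963
```

View pics/g4.png

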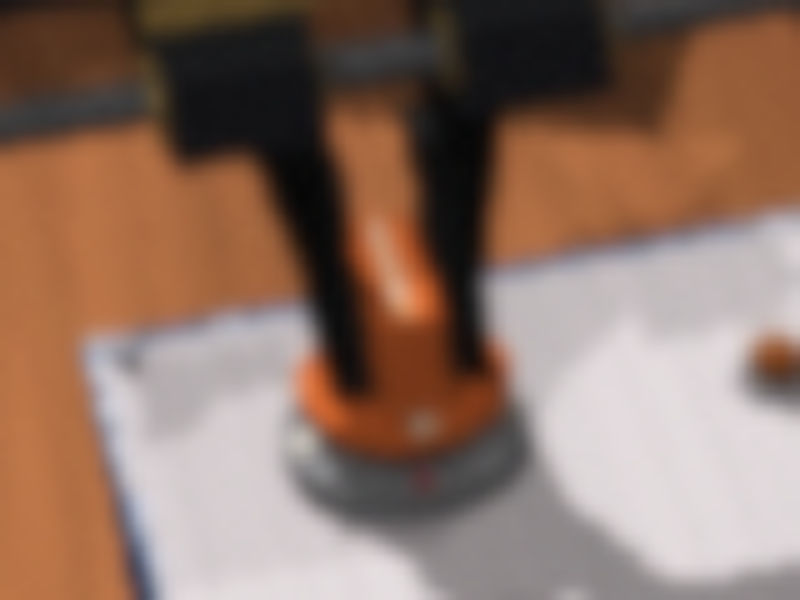

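The flange dash at crop (422,425) lines up with the red lock mark at (424,478). I raise a touch more to confirm it seats against the notch.

jog_arm:
  targets:
    - [0,0,0,-0.1,0]
    - [0,0,0,0,0]
    - [0,0,0,0,0]
    - [0,0,0,0,0]

```text
time: 13.4
eef_pos: [0.5327, 0.2024, 0.3038]
eef_rot: [2.198, 2.242, 0.005]
ft_force: [1.3, -0.2, 5.5]
opening: 0.0137
grip_force: 30.0
```

jog_arm:
  targets:
    - [0,0,0,-0.05,0]
    - [0,0,0,0,0]
    - [0,0,0,0,0]
    - [0,0,0,0,0]

```text
time: 13.73
eef_pos: [0.5326, 0.2024, 0.3039]
eef_rot: [2.198, 2.242, 0.004]
ft_force: [4.0, 1.3, 3.3]
opening: 0.0141
grip_force: 30.0
```

The z reading stopped at 0.3039 while the force dropped, so the lugs are seated in the notches with the grip at about 24 mm. Handing in.

```bash
python3 -c "
from plant import r
print(r.job_done())"
```

```text
the job is handed in; nothing more can be done
None
```

The fuse is in the socket, turned a quarter turn clockwise and seated in the lock notches, with the arm still gripping the cap upright; I handed the job in at about 14 s, and no verdict came back.

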